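# Size a jar-neck ring on the stepped taper gauge

## Task

Take the steel ring that lies on the round cork mat, slide it down over the stepped taper of the gauge, pushing the follower washer down before it, and press it home with about 10 N (gently, never over 25 N), so that it sits level on the step that truly stops it, not hung up on one above; then let go. Next slide the marker on the gauge's rail to the mark with as many dots as that step's number, counting the steps from the narrow top (1) down to the wide bottom (5). Leave the ring on the taper, and leave the other two rings, and the jar and the loose cap near them, where they are.

Things in the scene. Friction and masses are not known exactly. Their poses are not given: they have to be found in the camera images.
- ring_a_c (a point): steel ring, outer diameter 60 mm, height 14 mm, about 0.12 kg, lying flat; point at the ring's centre, half-way up (7 mm), z axis = ring axis. The three rings are alike outside but have three different bores, between 28 and 39 mm; which has which is not told
- ring_b_c (a point): second such steel ring, outer diameter 60 mm, height 14 mm, about 0.12 kg, lying flat; point at the ring's centre, half-way up (7 mm), z axis = ring axis. The three rings are alike outside but have three different bores, between 28 and 39 mm; which has which is not told
- ring_c_c (a point): third such steel ring, outer diameter 60 mm, height 14 mm, about 0.12 kg, lying flat; point at the ring's centre, half-way up (7 mm), z axis = ring axis. The three rings are alike outside but have three different bores, between 28 and 39 mm; which has which is not told
- mat_c (a point): centre of the thin round cork mat, 120 mm across, flat on the table (top under 1 mm high); the ring to be sized lies on it, the other two rings lie more than 100 mm from its centre
- mandrel: fixed rigid upright steel stepped taper, 80 mm high; origin at the centre of its foot, 12 mm above the table, z up = its axis, x towards the marker rail, y along the rail towards five dots. Foot flange 62 mm across, 6 mm high, then five round steps: from the top 1 to 5, diameters 26, 31, 36, 41, 46 mm, upper edges 65, 54, 43, 32, 21 mm above the origin, a dark line round each
- mandrel_tip (a point): centre of the taper's blunt tip (12 mm across), 80 mm above its foot; a cone leads from it out to step 1. From each step's upper edge a chamfer 3 mm high slopes in to the narrower step above
- gauge: white board, 220 x 200 x 12 mm, fixed, under the taper and the rail; origin under its centre, axes as the taper's. A ring has 1.2 mm of room all round on the last step it passes; it stops on the next one's chamfer, its underside about 1 mm above that step's upper edge: that step (2, 3 or 4) is its size. Held off-centre it can hang up on a shoulder higher; letting go and taking it again frees it. Fingers along y straddle clear of the rods
- follower (a joint): sinking in m (0 to 0.045) of a flat aluminium follower washer, 58 mm across, 5 mm thick, bore 49 mm, loose round the taper; at 0 its top is 66 mm above the taper's foot, and it starts within 6 mm of that. It drags with about 2.5 N on two rods 6 mm thick, 72 mm high, at 40 mm either side of the taper's axis along x. A ring lands on it and must push it down all the way; its own weight will not
- marker (a joint): position in m of the marker on its rail, 0 to 0.12, growing along the mandrel's y axis; marks with 1, 2, 3, 4, 5 black dots lie at 0.010, 0.035, 0.060, 0.085, 0.110. It slides with about 1.5 N of friction and stays where it is left; it starts near one dot
- marker_top (a point): top centre of the marker, a black block 28 mm (across the rail) by 20 mm (along the rail) by 40 mm high, upright on the rail; axes as the mandrel's. The rail, 40 mm wide and 170 mm long, lies on the board 105 mm from the mandrel's axis, its top 26 mm above the table, and the marker's top is 66.5 mm above the table
- jar0: bystander near the rings: closed amber honey jar, 62 mm across and 95 mm high; origin under its centre
- cap: bystander: loose brass jar cap, 66 mm across and 14 mm high; origin under its centre
There are look-alikes about, which are no part of the job. Leave any blue or orange look-alike of the part that bears ring_c_c alone.

How it is judged:
By the outcome, as a careful person would: the job done as asked, in the order asked, and still so for the second after the job is handed in, with the robot touching nothing.
It also fails if it takes over 58 s, if anything falls off the work surface, if the arm or the gripper's body presses on something with over 40 N, if the wrist force passes 120 N, or if a joint passes its speed limit or range.

## Robot

A 6-joint arm with a two-finger parallel gripper is mounted at the origin on the work surface. World frame = base frame: x ahead of the robot, y to its left, z up, the work surface at z = 0. Lengths are in mm, angles in degrees, forces in N, time in s.
With the tool pointing down it reaches from about 350 to 850 mm from the base axis. Payload 8.1 kg.
Tool frame: the origin (TCP) lies midway between the tips of the shut fingers; the grasp point (between the pads) lies 19 mm behind it; z points along the fingers, y is the direction in which the jaws open and shut (so a half turn about z gives the same grasp; the last joint's range is limited). The gripper opens to 85 mm and grips with 20 to 120 N. Pads are 22 mm wide; open, the fingers measure 114 mm over their backs; the gripper's body (76 mm by 85 mm) begins 54 mm behind the grasp point. The pads swing forward as they close: fully open they stand 13 mm farther back than shut.
Start: joints at [-68.377, 7.471, 85.268, -0, 87.261, -4.893], TCP at [267.893, -536.879, 231.292] pointing down, gripper open.
Joint ranges: [-169.43, 169.43], [-51.17, 129.36], [1.28, 143.12], [-76.62, 256.62], [0, 156.53], [-152.29, 152.29]. Speed limits (degrees/s): [136.94, 136.94, 159.86, 180, 180, 180].

## Interface

Orientations are given as [roll, pitch, yaw] about the fixed x, y, z axes, in that order (R = Rz(yaw) Ry(pitch) Rx(roll)).
In Python, from bench import telemetry, snapshot, camera_params, job gives the robot as it stands. The module is installed in compiled form; this text tells all that it offers.
- The arm moves only by the shell command python3 -m jog 'ROWS' [FORCE]. ROWS is JSON, a list that holds one entry, the list of rows, each a list of 7 numbers: the shift along the tool's x, y, z in units of 50 mm (1.0 is 50 mm), then the turn, a rotation vector about the tool's x, y, z in units of 2 pi rad (1.0 is 2 pi rad), then the opening, from 0 (shut) to 1 (fully open). In form: [[[dx, dy, dz, rx, ry, rz, claw], ...]]. A call has 1 to 12 rows; each row shifts and turns the commanded pose from where the row before left it, along the tool's axes as they then stand; what a row does not reach is not made up. A row lasts 1/8 s, in which the tool goes at most 62.5 mm and 10.7 degrees, less where a joint would pass 70% of its speed; a pose out of reach is approached as far as the arm can. A call with a number of a shift or a turn outside -1 to 1 is refused whole. A call with a gripper value outside its range is refused whole. The fingers move at their own pace and stop on an object; FORCE is the grip in N (left out, the last holds). Time passes only in rows, so rows that do not move let the fingers close. It gives the time, the measured TCP pose, the force and the opening at its end, in the units of the state.
- telemetry.sense(): the state, without advancing time (a new reading comes with each control period).
- snapshot(name): name is "scene" or "top" or "wrist"; returns (picture, depth): 480x640x3 uint8, red, green, blue; 480x640 float32, mm along the optical axis (not along the pixel's ray), 0 where there is no reading.
- camera_params(name): a dict with "K" (3x3 intrinsics, pixels), "D" ([k1, k2, p1, p2, k3] as OpenCV has them; the pictures are not rectified), "extrinsics" (4x4, takes a point from camera to world coordinates). Camera axes: x right, y down, z forward; pixel columns grow to the right and rows downward; lengths in mm; the calibration is good to about 2 mm. A picture is of the moment at which its call begins: read the wrist's pose just before it. camera_params takes no time and is no camera call; for the wrist camera it gives the pose at the moment of the call.
- job.hand_in(): hands the job in, once; it reports no verdict.
The state is a dict: "time": time; "joint_pos": joint angles; "qd": joint speeds; "joint_efforts": joint torques, N m; "tool_pos": TCP position; "tcp_rot": TCP orientation; "ft_force": force on the tool from outside, world axes, zero at the start; "wrist_torque": the same for the moment, N m; "finger_gap": finger opening in mm.
Only numpy, scipy, OpenCV 4.12 (cv2) and the standard library are available. Lean on these libraries where they do the work, as an engineer would, in place of code of your own. Each camera call takes 0.05 s, during which the arm holds its last target. There are 200 camera calls.

## Working session

There is one attempt and no reset: what is moved stays moved. The work goes in short steps, Python scripts to look and compute and a shell command to move; the robot and the scene stay as the last step left them, time stands still between calls to the robot, and variables do not carry over. Pictures are saved under pics/ and viewed, about 8 in all and at most 12, crops included, and the job is handed in when it is done.

```bash
mkdir -p pics
cat > h.py <<'E'
import numpy as np, cv2
from bench import telemetry, snapshot, camera_params, job
def grab(n,tag):
    p=camera_params(n); im,d=snapshot(n); cv2.imwrite(f'pics/{tag}.png',im[:,:,::-1]); np.savez(f'pics/{tag}.npz',im=im,d=d,K=p['K'],D=p['D'],E=p['extrinsics']); return im,d,p
def load(tag): return np.load(f'pics/{tag}.npz')
def world(z,uv,depth=None,zw=None):
    uv=np.array(uv,float).reshape(-1,1,2); r=cv2.undistortPoints(uv,np.array(z['K'],float),np.array(z['D'],float)).reshape(-1,2)
    r=np.c_[r,np.ones(len(r))]; E=np.array(z['E']); w=r@E[:3,:3].T; o=E[:3,3]
    if zw is not None: s=(zw-o[2])/w[:,2]
    else: s=np.array(depth)
    return o+w*s[:,None] if np.ndim(s) else o+w*s
def cloud(z):
    d=z['d']; v,u=np.mgrid[:480,:640]; W=world(z,np.c_[u.ravel(),v.ravel()],depth=d.ravel()); W[d.ravel()==0]=np.nan; return W.reshape(480,640,3)
E
python3 - <<'E'
from h import *
a=grab('top','top1')[0];b=grab('scene','scene1')[0]
print(telemetry.sense()); 
for n in('top','scene'): print(camera_params(n))
E
```

```text
{'time': 0.1, 'joint_pos': array([-6.83776978e+01,  7.51378853e+00,  8.53221197e+01,  9.53117627e-04,
        8.72605717e+01, -4.89328348e+00]), 'qd': array([-0.01125881, -0.11961942, -0.17828045,  0.0376786 ,  0.08138227,
        0.05299296]), 'joint_efforts': array([ 2.51400397e-04, -5.70953035e+01, -5.01942587e+01, -5.76714160e-05,
        8.18821922e-03, -5.14190248e-06]), 'tool_pos': array([ 267.70921828, -536.42488618,  230.32678239]), 'tcp_rot': array([-1.79903953e+02, -9.17822858e-03,  2.65155317e+01]), 'ft_force': array([-0.6642259 , -1.18750551,  0.66705319]), 'wrist_torque': array([-0.01211164, -0.0044483 , -0.05399569]), 'finger_gap': 85.44466321762587}
{'K': array([[470.47135288,   0.        , 321.7722907 ],
       [  0.        , 470.47135288, 233.20735951],
       [  0.        ,   0.        ,   1.        ]]), 'D': array([0.02061673, 0.        , 0.        , 0.        , 0.        ]), 'extrinsics': array([[ 3.59161658e-03, -9.84310281e-01,  1.76409670e-01,
         3.23225730e+02],
       [-9.99953993e-01, -5.10423984e-03, -8.12146190e-03,
         1.48135961e+01],
       [ 8.89447571e-03, -1.76372384e-01, -9.84283328e-01,
         1.08336151e+03],
       [ 0.00000000e+00,  0.00000000e+00,  0.00000000e+00,
         1.00000000e+00]])}
{'K': array([[545.84827245,   0.        , 326.89584978],
       [  0.        , 545.84827245, 249.86410096],
       [  0.        ,   0.        ,   1.        ]]), 'D': array([-0.11923269,  0.        ,  0.        ,  0.        ,  0.        ]), 'extrinsics': array([[ 7.18268269e-01,  4.51769107e-01, -5.29145885e-01,
         1.19312787e+03],
       [ 6.95457739e-01, -4.88819170e-01,  5.26682402e-01,
        -6.99825082e+02],
       [-2.07178137e-02, -7.46297858e-01, -6.65289621e-01,
         9.85163536e+02],
       [ 0.00000000e+00,  0.00000000e+00,  0.00000000e+00,
         1.00000000e+00]])}
```

View pics/top1.png

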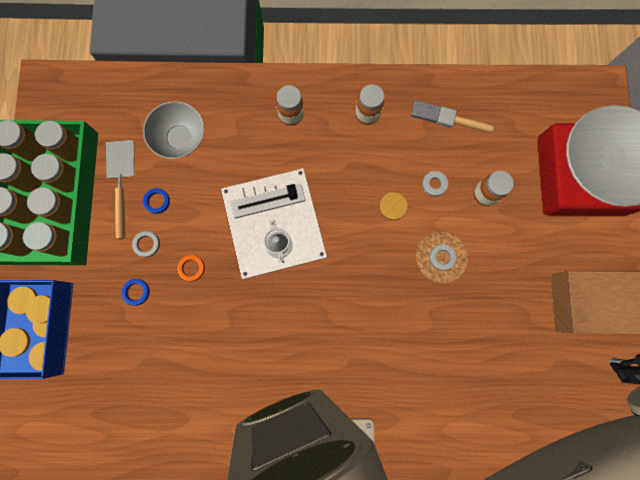

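View pics/scene1.png

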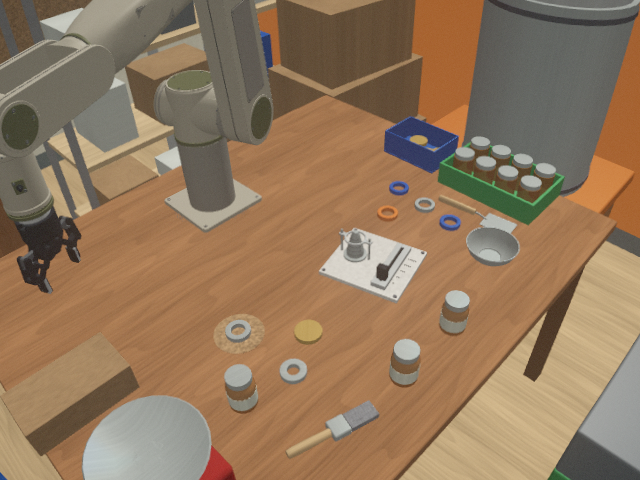

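Top view: the rings are at (443,257) on the mat, (435,183), and (145,244) among the blue and orange look-alikes. The gauge is at (275,225), with the taper at (278,241) and the marker at (293,192). The ring on the cork mat fits the description. I'll confirm it in a crop and measure.

Run:
```python
from h import *
z=load('top1'); im=z['im'][:,:,::-1]
g=cv2.resize(im[160:290,215:335],None,fx=4.4,fy=4.4,interpolation=cv2.INTER_CUBIC); r=cv2.resize(im[222:292,407:477],None,fx=3.6,fy=3.6,interpolation=cv2.INTER_CUBIC)
c=np.zeros((572,790,3),np.uint8); c[:g.shape[0],:g.shape[1]]=g; c[:r.shape[0],530:530+r.shape[1]]=r; cv2.imwrite('pics/crop1.png',c)
W=cloud(z)
def circ(u,v,R,lo,hi):
    P=W[v-R:v+R,u-R:u+R].reshape(-1,3); P=P[(P[:,2]>lo)&(P[:,2]<hi)]
    return P,cv2.minEnclosingCircle(P[:,:2].astype(np.float32)),np.median(P[:,2])
for n,u,v in(('ring',443,257),('ring2',435,183),('ring3',145,244)):
    P,c,m=circ(u,v,20,7,30); print(n,c,m,len(P))
P,c,m=circ(394,206,20,8,40);print('cap',c,m)
P,c,m=circ(494,188,25,80,130);print('jar',c,m)
P,c,m=circ(278,241,22,82,110);print('tip',c,m,len(P),P[:,2].max())
for lo,hi in((60,70),(70,80),(50,60)):
  P,c,m=circ(278,241,22,lo,hi);print('lev',lo,c,len(P))
P=W[175:215,225:310].reshape(-1,3);P=P[(P[:,2]>55)&(P[:,2]<80)];print('marker',P.mean(0),np.ptp(P,0),len(P))
B=((W[:,:,2]>7)&(W[:,:,2]<18)); M=np.zeros((480,640),bool); M[160:290,210:340]=1
P=W[B&M]; print('board',cv2.minAreaRect(P[:,:2].astype(np.float32)))
R=((W[:,:,2]>20)&(W[:,:,2]<32)); M[:]=0; M[180:220,225:310]=1
P=W[R&M]; print('rail',cv2.minAreaRect(P[:,:2].astype(np.float32)),len(P))
```

```text
ring ((461.4361267089844, -272.0329284667969), 31.070161819458008) 13.312821270618429 390
ring2 ((636.18212890625, -259.89825439453125), 30.315019607543945) 13.12092846317148 390
ring3 ((498.25067138671875, 423.32965087890625), 46.91150665283203) 13.509780037638166 351
cap ((581.2591552734375, -161.10293579101562), 33.240997314453125) 12.864498729111233
jar ((615.5930786132812, -382.34771728515625), 28.878639221191406) 93.93373926359288
tip ((487.1546630859375, 105.987060546875), 42.992774963378906) 87.9701831448906 79 96.24626852671486
lev 60 ((487.5797119140625, 101.94895935058594), 45.17231369018555) 66
lev 70 ((487.29583740234375, 107.27803039550781), 45.87664794921875) 246
lev 50 ((487.1277160644531, 105.7745590209961), 18.237205505371094) 52
marker [602.44743262  74.89637     65.10527493] [29.5714222  22.63556194 15.96534797] 113
board ((540.5914306640625, 119.73480987548828), (220.35931396484375, 199.8503875732422), 14.786910057067871)
rail ((588.5537109375, 132.54718017578125), (41.169944763183594, 169.90391540527344), 14.918352127075195) 1145
```

View pics/crop1.png

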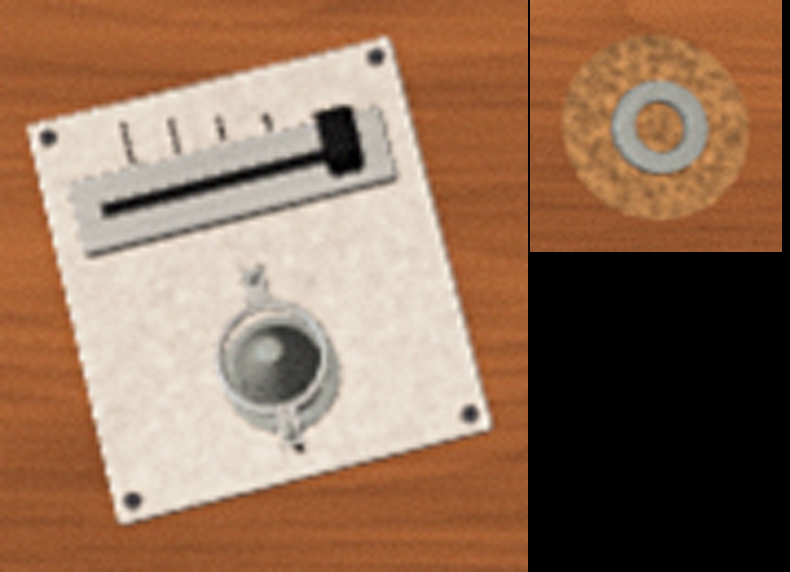

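The target is confirmed: grey ring at (443,257), centred on the cork mat, at world (461,-272). Gauge yaw is about 14.9°, the taper is at (487,106), and the marker is by the one-dot end. Next I move above the ring with the jaws along the gauge's y.

```bash
cat >> h.py <<'E'
from scipy.spatial.transform import Rotation as R
def to(x,y,z):
    s=telemetry.sense(); M=R.from_euler('xyz',s['tcp_rot'],degrees=True)
    print('t',s['time'],'pos',s['tool_pos'].round(1),'rot',s['tcp_rot'].round(2),'F',s['ft_force'].round(1),'gap',round(s['finger_gap'],1),'shift units',(M.inv().apply(np.array([x,y,z])-s['tool_pos'])/50).round(3))
E
python3 -m jog '[[[0,0,0,0,0,0.01625,1],[0,0,0,0,0,0.01625,1],[0.729,-0.588,0.286,0,0,0,1],[0.729,-0.588,0.286,0,0,0,1],[0.729,-0.588,0.286,0,0,0,1],[0.729,-0.588,0.286,0,0,0,1],[0.729,-0.588,0.286,0,0,0,1],[0.729,-0.588,0.286,0,0,0,1],[0.729,-0.588,0.286,0,0,0,1],[0,0,0,0,0,0,1]]]' 60
python3 - <<'E'
from h import *
to(461.4,-272,130); im,d,p=grab('wrist','w1'); print(p)
E
```

```text
time: 1.35
tool_pos: [462.3, -269.3, 129.2]
tcp_rot: [-179.8, 0.1, 15.0]
ft_force: [-0.2, -0.2, 0.1]
finger_gap: 85.2
t 1.35 pos [ 462.3 -269.3  129.2] rot [-1.7981e+02  1.0000e-01  1.5050e+01] F [-0.2 -0.2  0.1] gap 85.2 shift units [-0.031  0.048 -0.016]
{'K': array([[343.96011001,   0.        , 319.04511096],
       [  0.        , 343.96011001, 242.16680577],
       [  0.        ,   0.        ,   1.        ]]), 'D': array([-0.05176869,  0.        ,  0.        ,  0.        ,  0.        ]), 'extrinsics': array([[ 2.60040179e-01, -9.15349885e-01, -3.07430795e-01,
         5.41502753e+02],
       [-9.65593179e-01, -2.47491611e-01, -7.98605947e-02,
        -2.49028959e+02],
       [-2.98615646e-03,  3.17620042e-01, -9.48213368e-01,
         2.72327550e+02],
       [ 0.00000000e+00,  0.00000000e+00,  0.00000000e+00,
         1.00000000e+00]])}
```

View pics/w1.png

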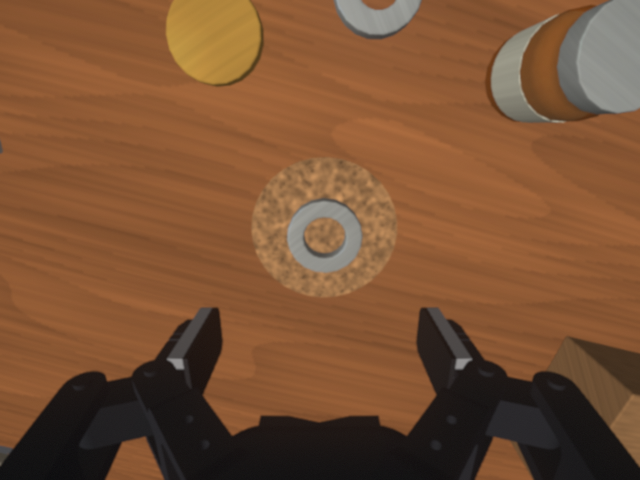

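The ring is at (325,236) in the wrist view, clear between the jaws. Now I measure its centre and bore here.

```bash
cat >> h.py <<'E'
def ring(tag,roi,zw=14):
    z=load(tag); im=z['im'].astype(int); u0,u1,v0,v1=roi
    sat=im.max(2)-im.min(2); m=np.zeros((480,640),np.uint8); m[v0:v1,u0:u1]=((sat<28)&(im.max(2)>95))[v0:v1,u0:u1]
    n,l,s,c=cv2.connectedComponentsWithStats(m); k=1+np.argmax(s[1:,4]); m=(l==k).astype(np.uint8)
    cs,h=cv2.findContours(m,cv2.RETR_CCOMP,cv2.CHAIN_APPROX_NONE)
    for q in sorted(cs,key=len)[::-1][:2]:
        P=world(z,q.reshape(-1,2),zw=zw); A=np.c_[2*P[:,:2],np.ones(len(P))]; x=np.linalg.lstsq(A,(P[:,:2]**2).sum(1),rcond=None)[0]
        print('circle',x[:2].round(1),'dia',2*np.sqrt(x[2]+x[0]**2+x[1]**2).round(1),len(q))
E
python3 - <<'E'
from h import *
ring('w1',(270,380,185,285)); W=cloud(load('w1')); print(np.nanmedian(W[225:235,295:300,2]),np.nanmedian(W[190:195,300:350,2]))
to(461.4,-272,-2)
E
```

```text
circle [ 463.2 -273.4] dia 58.4 209
circle [ 463.4 -272.9] dia 33.2 127
14.806733436180082 1.5250382544611512
t 1.4 pos [ 461.9 -271.1  130.1] rot [-1.7991e+02  9.0000e-02  1.4990e+01] F [-0.3  0.5  0.7] gap 85.2 shift units [-0.01   0.02   2.642]
```

Bore is about 33 mm, so I expect it to stop on step 3, with its underside about 56 mm above the table. Descend and grasp.

```bash
python3 -m jog '[[[0.012,0.039,0.6,0,0,0,1],[0,0,0.6,0,0,0,1],[0,0,0.6,0,0,0,1],[0,0,0.5,0,0,0,1],[0,0,0.15,0,0,0,1],[0,0,0.1,0,0,0,1],[0,0,0.08,0,0,0,1],[0,0,0,0,0,0,1]]]'
python3 -m jog '[[[0,0,0,0,0,0,0.6],[0,0,0,0,0,0,0.5],[0,0,0,0,0,0,0.5],[0,0,0,0,0,0,0.5],[0,0,0,0,0,0,0.5]]]' 60
```

```text
time: 2.4
tool_pos: [463.3, -274.7, 0.2]
tcp_rot: [180.0, -0.0, 14.8]
ft_force: [-0.1, -0.4, -0.2]
finger_gap: 85.6
time: 3.02
tool_pos: [463.7, -274.8, 1.2]
tcp_rot: [179.9, -0.0, 14.8]
ft_force: [-2.8, 2.8, 10.9]
finger_gap: 57.5
```

```bash
python3 -m jog '[[[0,0,-0.03,0,0,0,0.5],[0,0,-0.03,0,0,0,0.5],[0,0,0,0,0,0,0.5]]]'
python3 - <<'E'
from h import *
to(463,-273,60); im,d,p=grab('wrist','w2'); cv2.imwrite('pics/w2c.png',cv2.resize(im[180:400,180:460,::-1],None,fx=2.5,fy=2.5))
E
```

```text
time: 3.4
tool_pos: [462.9, -274.3, 2.6]
tcp_rot: [-180.0, 0.0, 14.8]
ft_force: [0.8, 0.9, -1.5]
finger_gap: 57.6
t 3.4 pos [ 462.9 -274.3    2.6] rot [-1.7999e+02  1.0000e-02  1.4820e+01] F [ 0.8  0.9 -1.5] gap 57.6 shift units [ 0.008 -0.025 -1.148]
```

View pics/w2c.png

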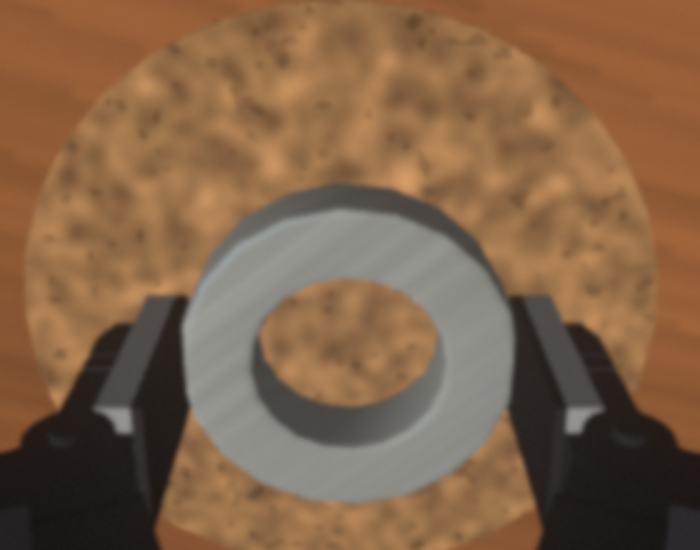

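The ring is held squarely and weighs about 1.2 N. Now lift, carry to the gauge, and stop short by about 70 mm so the wrist camera sees the taper beside the held ring.

```bash
python3 -m jog '[[[0,0,-0.8,0,0,0,0.5],[0,0,-1,0,0,0,0.5],[0,0,-1,0,0,0,0.5],[0.13,-0.9,-0.35,0,0,0,0.5],[0.13,-0.9,0,0,0,0,0.5],[0.13,-0.9,0,0,0,0,0.5],[0.13,-0.9,0,0,0,0,0.5],[0.13,-0.9,0,0,0,0,0.5],[0.13,-0.9,0,0,0,0,0.5],[0.13,-0.9,0,0,0,0,0.5],[0.1,-0.92,0,0,0,0,0.5],[0,0,0,0,0,0,0.5]]]'
python3 -m jog '[[[0,0,0,0,0,0,0.5],[0,0,0,0,0,0,0.5]]]'
python3 - <<'E'
from h import *
print('w2:'); ring('w2',(180,460,240,400),zw=16); W=cloud(load('w2')); print('top z',np.nanmedian(W[350:375,300:340,2]))
to(487.1,105.8,160); im,d,p=grab('wrist','w3')
W=cloud(load('w3')); np.set_printoptions(suppress=True)
E
```

```text
time: 4.95
tool_pos: [418.7, 90.1, 160.0]
tcp_rot: [-180.0, 0.0, 15.1]
ft_force: [0.1, -0.4, -1.7]
finger_gap: 57.2
time: 5.2
tool_pos: [419.7, 86.5, 160.1]
tcp_rot: [180.0, 0.0, 14.7]
ft_force: [0.3, 0.4, -0.1]
finger_gap: 57.2
w2:
circle [ 463.8 -274.2] dia 58.8 384
circle [ 463.6 -273.5] dia 32.4 203
top z 15.705901700198552
t 5.2 pos [419.7  86.5 160.1] rot [1.7998e+02 1.0000e-02 1.4740e+01] F [ 0.3  0.4 -0.1] gap 57.2 shift units [ 1.402e+00 -3.000e-02  1.000e-03]
```

View pics/w3.png

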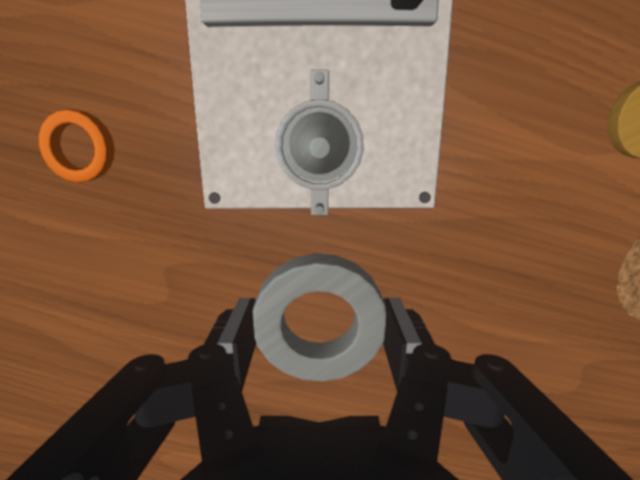

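Run:
```python
from h import *
z=load('w3'); ring('w3',(240,400,245,390),zw=173.1)
W=cloud(z); print('ringtop',np.nanmedian(W[355:375,300:340,2]),'tip z',np.nanmedian(W[143:151,315:324,2]),'follower',np.nanmedian(W[135:155,279:283,2]),np.nanmedian(W[135:155,357:361,2]))
g=cv2.cvtColor(z['im'],cv2.COLOR_RGB2GRAY); print(g[147,300:340:2], g[128:168:2,319])
t=int(g[147,319])-12
m=np.zeros_like(g); m[132:162,304:334]=(g>t)[132:162,304:334]
n,l,s,c=cv2.connectedComponentsWithStats(m); k=l[147,319]; print('tip px',c[k],s[k],world(z,c[k],zw=92))
# rods
print('rods',world(z,[(319.5,78),(319.5,208)],zw=84), 'edges',world(z,[(205,208),(434,208)],zw=12))
```

```text
circle [419.9  86.4] dia 58.6 375
circle [419.7  87.1] dia 33.0 206
ringtop 173.373002710988 tip z 92.34486784810416 follower 73.15751620854161 73.06139963440225
[131 133 136 140 143 156 155 152 151 148 144 140 138 137 129  86  76  75
  75  73] [101 102 103 105 112 143 148 148 149 147 145 141 140 140 139 110  90  86
  84  81]
tip px [315.60881543 146.46556474] [304 138  24  19 363] [[488.09102115 106.0227828   92.        ]]
rods [[526.13830797 113.65669836  84.        ]
 [450.74615196  93.7544814   84.        ]] edges [[409.82678051 185.77339207  12.        ]
 [460.56162206  -6.79644017  12.        ]]
```

Wrist view: taper tip at (319,147), held ring at (320,317). The tip computes to about (488.1,103.8), agreeing with the midpoint of the rods. I go above the tip with the ring just clear and check the concentricity through the bore.

```bash
python3 -m jog '[[[0.5,0.015,0,0,0,0,0.5],[0.5,0,0,0,0,0,0.5],[0.41,0,0.2,0,0,0,0.5],[0,0,0.5,0,0,0,0.5],[0,0,0.4,0,0,0,0.5],[0,0,0.12,0,0,0,0.5],[0,0,0,0,0,0,0.5],[0,0,0,0,0,0,0.5]]]'
python3 - <<'E'
from h import *
to(488.1,103.8,98); im,d,p=grab('wrist','w4'); cv2.imwrite('pics/w4c.png',cv2.resize(im[210:410,200:440,::-1],None,fx=3,fy=3,interpolation=cv2.INTER_CUBIC))
E
```

```text
time: 6.25
tool_pos: [488.7, 104.6, 100.3]
tcp_rot: [180.0, -0.1, 14.8]
ft_force: [0.0, -0.9, -1.9]
finger_gap: 57.1
t 6.25 pos [488.7 104.6 100.3] rot [ 1.7999e+02 -1.0000e-01  1.4790e+01] F [ 0.  -0.9 -1.9] gap 57.1 shift units [-0.015  0.013  0.047]
```

View pics/w4c.png

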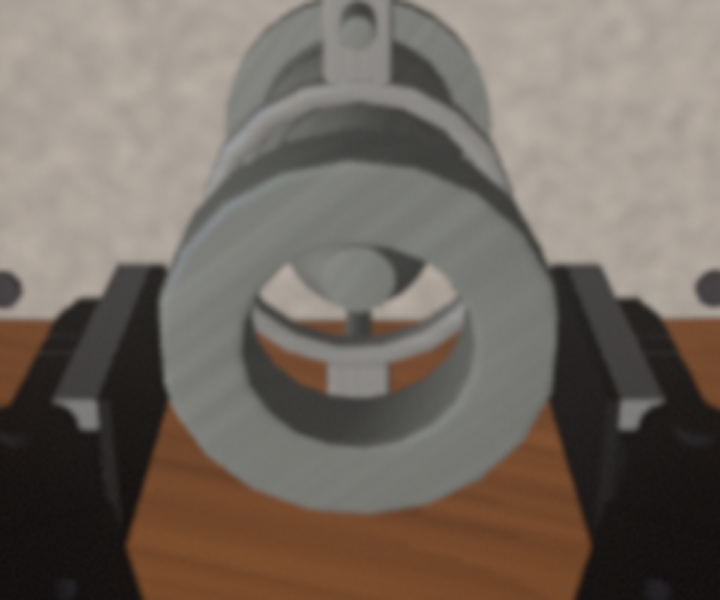

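Laterally the tip is centred in the bore (crop columns 360 against 359). Now check the fore-aft offset numerically.

Run:
```python
from h import *
z=load('w4'); ring('w4',(245,395,255,385),zw=113.4)
print(world(z,[(320,302.7)],zw=92))
# bottom bore edge front (lowest visible) and bore top rim rows: crop 447 (top rim near side), 398 (bottom rim near side)
print(world(z,[(319.7,210+447/3)],zw=113.4),world(z,[(319.7,210+398/3)],zw=99.4),world(z,[(319.7,210+240/3)],zw=113.4))
```

```text
circle [490.3 107.4] dia 61.0 488
circle [485.4 104.5] dia 26.4 219
[[488.48211495 103.45100734  92.        ]]
[[471.87760335  99.2519152  113.4       ]] [[470.94663353  98.97136209  99.4       ]] [[505.34803405 108.12928206 113.4       ]]
```

Centred within about 0.5 mm. Descend slowly.

```bash
python3 -m jog '[[[0,0,0.12,0,0,0,0.5],[0,0,0.12,0,0,0,0.5],[0,0,0.12,0,0,0,0.5],[0,0,0.12,0,0,0,0.5],[0,0,0.1,0,0,0,0.5],[0,0,0,0,0,0,0.5]]]'
python3 -m jog '[[[0,0,0.05,0,0,0,0.5],[0,0,0.05,0,0,0,0.5],[0,0,0.03,0,0,0,0.5],[0,0,0,0,0,0,0.5]]]'
```

```text
time: 7.05
tool_pos: [487.6, 104.8, 69.7]
tcp_rot: [-180.0, 0.0, 14.8]
ft_force: [-0.0, 1.1, -1.4]
finger_gap: 57.4
time: 7.55
tool_pos: [487.9, 104.8, 63.6]
tcp_rot: [180.0, -0.0, 14.8]
ft_force: [0.9, -0.5, -1.1]
finger_gap: 57.0
```

```bash
python3 -m jog '[[[0,0,0.03,0,0,0,0.5],[0,0,0.03,0,0,0,0.5],[0,0,0,0,0,0,0.5]]]'
python3 -m jog '[[[0,0,0.02,0,0,0,0.5],[0,0,0.02,0,0,0,0.5],[0,0,0,0,0,0,0.5]]]'
python3 - <<'E'
from h import *
to(488.1,103.8,57); im,d,p=grab('wrist','w5'); W=cloud(load('w5')); cv2.imwrite('pics/w5c.png',cv2.resize(im[180:400,200:440,::-1],None,fx=2.5,fy=2.5))
E
```

```text
time: 7.92
tool_pos: [487.9, 104.8, 60.5]
tcp_rot: [-180.0, 0.0, 14.8]
ft_force: [-0.3, 0.6, -0.5]
finger_gap: 57.1
time: 8.3
tool_pos: [487.8, 104.8, 58.6]
tcp_rot: [-180.0, 0.0, 14.8]
ft_force: [-0.0, 1.0, -0.5]
finger_gap: 57.0
t 8.3 pos [487.8 104.8  58.6] rot [-1.800e+02  1.000e-02  1.482e+01] F [-0.   1.  -0.5] gap 57.0 shift units [0.    0.021 0.031]
```

View pics/w5c.png

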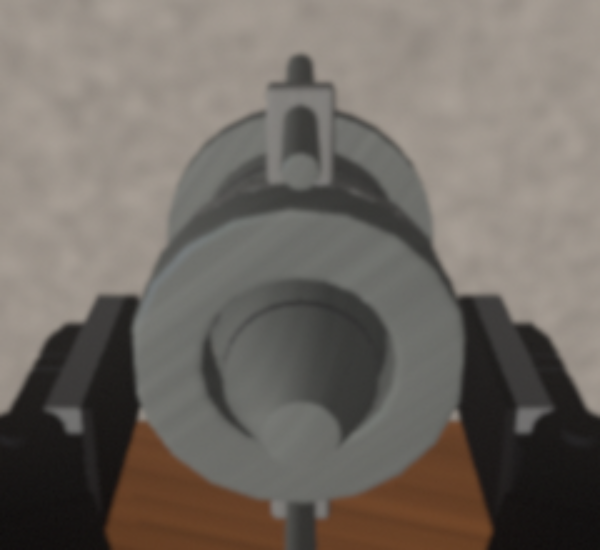

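The follower's ears are down the rods, so it is being pushed. The ring goes on freely with no hang-up. Keep pressing in small steps.

```bash
python3 -m jog '[[[0,0,0.02,0,0,0,0.5],[0,0,0.01,0,0,0,0.5],[0,0,0,0,0,0,0.5]]]'
python3 -m jog '[[[0,0,0.01,0,0,0,0.5],[0,0,0.01,0,0,0,0.5],[0,0,0,0,0,0,0.5]]]'
```

```text
time: 8.72
tool_pos: [488.3, 104.8, 57.6]
tcp_rot: [180.0, -0.0, 14.8]
ft_force: [0.0, -0.8, 4.8]
finger_gap: 57.1
time: 9.1
tool_pos: [488.5, 104.8, 57.1]
tcp_rot: [180.0, -0.1, 14.8]
ft_force: [-2.7, -0.3, 9.3]
finger_gap: 57.4
```

Contact came at TCP z ≈ 57.5, as expected for step 3. One small press more, then let go and rise.

```bash
python3 -m jog '[[[0,0,0.006,0,0,0,0.5],[0,0,0,0,0,0,0.5],[0,0,0,0,0,0,0.5]]]'
python3 -m jog '[[[0,0,-0.01,0,0,0,0.75],[0,0,0,0,0,0,1],[0,0,0,0,0,0,1],[0,0,0,0,0,0,1]]]'
python3 -m jog '[[[0,0,-0.2,0,0,0,1],[0,0,-0.6,0,0,0,1],[-0.2,0,-0.7,0,0,0,1],[-0.6,0,-0.6,0,0,0,1],[-0.4,0,0,0,0,0,1],[0,0,0,0,0,0,1],[0,0,0,0,0,0,1]]]'
python3 - <<'E'
from h import *
to(488.1,103.8,160); im,d,p=grab('wrist','w6'); W=cloud(load('w6'))
for tag in('top','scene'): grab(tag,tag+'2')
P=W.reshape(-1,3); q=P[:,:2]-[488.2,103.7]; r=np.hypot(*q.T); a=np.arctan2(q[:,1],q[:,0])
m=(r>20)&(r<28)&(P[:,2]>60)&(P[:,2]<95); 
A=np.c_[q[m],np.ones(m.sum())]; x=np.linalg.lstsq(A,P[m,2],rcond=None)[0]; print('ring plane tilt mrad',x[:2]*1000,'z',x[2],'med',np.median(P[m,2]),m.sum())
for k in range(-3,3):
    s=m&(a>k*1.047)&(a<(k+1)*1.047); print(k,np.median(P[s,2]).round(1),s.sum(),end='; ')
m=(r<5)&(P[:,2]>85)&(P[:,2]<99); print('tip z',np.median(P[m,2]))
z=np.load('pics/scene2.npz'); im=z['im'][:,:,::-1]; c=cv2.resize(im[215:305,310:440],None,fx=4.4,fy=4.4,interpolation=cv2.INTER_CUBIC)
w=load('w6')['im'][0:330,:, ::-1]; 
cv2.imwrite('pics/chk.png',cv2.resize(np.vstack([cv2.resize(c,(640,440))[:400],cv2.resize(w,(640,330))]),None,fx=.82,fy=.82))
E
```

```text
time: 9.48
tool_pos: [488.6, 104.8, 57.1]
tcp_rot: [180.0, -0.1, 14.8]
ft_force: [-4.0, -1.3, 11.3]
finger_gap: 56.9
time: 9.98
tool_pos: [487.7, 104.8, 56.1]
tcp_rot: [-180.0, 0.0, 14.8]
ft_force: [-0.1, -0.1, -0.5]
finger_gap: 85.0
time: 10.85
tool_pos: [430.3, 89.6, 161.6]
tcp_rot: [180.0, -0.0, 14.8]
ft_force: [-0.6, 0.6, 0.3]
finger_gap: 85.3
t 10.85 pos [430.3  89.6 161.6] rot [ 1.800e+02 -4.000e-02  1.481e+01] F [-0.6  0.6  0.3] gap 85.3 shift units [1.19  0.02  0.034]
ring plane tilt mrad [ 0.98824538 -9.8691337 ] z 70.86397572320146 med 70.86516143173367 2740
-3 71.0 415; -2 71.1 448; -1 71.0 486; 0 70.8 494; 1 70.7 466; 2 70.8 431; tip z 92.17420022464133
```

View pics/chk.png

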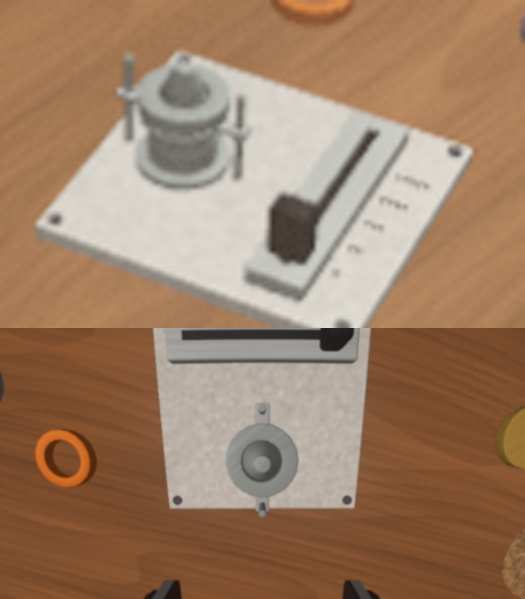

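The ring sits level with its top about 70.8 mm up, so its underside is about 56.7 mm. Step 3's chamfer predicts about 56.5, while step 2 would give about 67, so it is step 3. The marker is still by the one-dot mark. Now over to the rail.

```bash
python3 -m jog '[[[0.6,0,0,0,0,0,1],[0.9,0,0,0,0,0,1],[0.5,0,0,0,0,0,1],[0,0,0,0,0,0,1],[0,0,0,0,0,0,1]]]'
python3 - <<'E'
from h import *
to(488,103.8,161); im,d,p=grab('wrist','w7'); cv2.imwrite('pics/w7c.png',cv2.resize(im[40:280,150:490,::-1],None,fx=2.3,fy=2.3,interpolation=cv2.INTER_CUBIC))
W=cloud(load('w7')); P=W.reshape(-1,3); m=(P[:,2]>63)&(P[:,2]<70)&(np.hypot(P[:,0]-488,P[:,1]-104)>70); P=P[m]; print(len(P),cv2.minAreaRect(P[:,:2].astype(np.float32)))
E
```

```text
time: 11.62
tool_pos: [525.8, 114.9, 160.6]
tcp_rot: [-180.0, 0.1, 14.8]
ft_force: [-0.4, -0.9, 0.1]
finger_gap: 85.4
t 11.625 pos [525.8 114.9 160.6] rot [-1.7999e+02  1.1000e-01  1.4820e+01] F [-0.4 -0.9  0.1] gap 85.4 shift units [-0.789  0.022 -0.006]
1180 ((604.63134765625, 73.58491516113281), (27.533260345458984, 20.35148811340332), 14.355452537536621)
```

View pics/w7c.png

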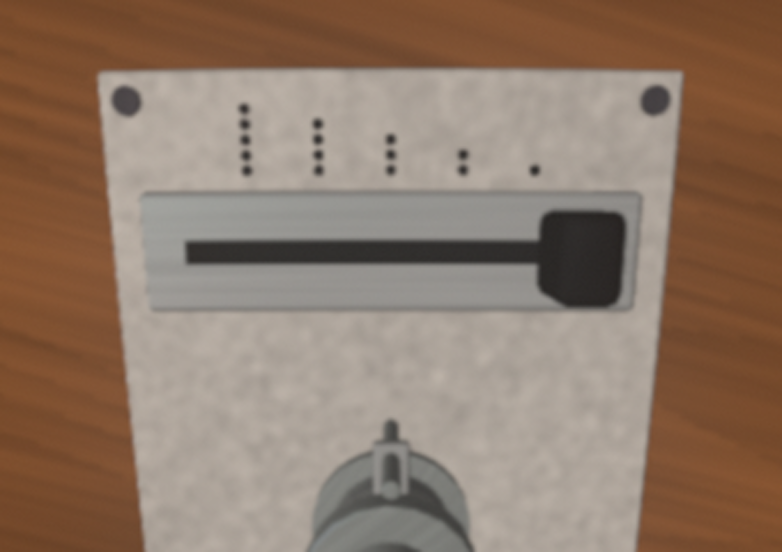

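Marks from left to right have 5, 4, 3, 2, 1 dots. The three-dot mark is at crop (391,155) and the one-dot mark at (535,170). The marker top is at (580,260).

Run:
```python
from h import *
z=load('w7'); ey=np.array([-np.sin(np.radians(14.8)),np.cos(np.radians(14.8))]); 
px=[(390.5,155),(391,170),(462.5,170),(535,170),(318,170),(246.5,170)]
w=world(z,[(150+(a+.5)/2.3-.5,40+(b+.5)/2.3-.5) for a,b in px],zw=12.3)[:,:2]
mk=np.array([604.63,73.58]); man=np.array([488.2,103.7])
print('marks y',(w-man)@ey,'marker y',(mk-man)@ey)
to(*mk,120)
```

```text
marks y [  0.35273914   0.17283818 -24.68909224 -49.96023521  25.55526559
  50.47457074] marker y -58.86227006123042
t 11.675 pos [525.7 114.9 160.8] rot [-1.7999e+02  8.0000e-02  1.4820e+01] F [-0.4  0.1 -0.3] gap 85.5 shift units [1.315 1.202 0.815]
```

The marker sits 59 mm short of the three-dot mark. Grip it along the rail and slide it.

```bash
python3 -m jog '[[[0.65,0.6,0,0,0,0,1],[0.665,0.602,0,0,0,0,1],[0,0,0.7,0,0,0,1],[0,0,0.8,0,0,0,1],[0,0,0.7,0,0,0,1],[0,0,0.2,0,0,0,1],[0,0,0,0,0,0,1]]]'
python3 -m jog '[[[0,0,0,0,0,0,0.6],[0,0,0,0,0,0,0.35],[0,0,0,0,0,0,0.15],[0,0,0,0,0,0,0.15],[0,0,0,0,0,0,0.15],[0,0,0,0,0,0,0.15],[0,0,0,0,0,0,0.15]]]' 30
```

```text
time: 12.55
tool_pos: [605.0, 73.7, 41.6]
tcp_rot: [-180.0, 0.0, 14.8]
ft_force: [0.0, -0.6, 0.2]
finger_gap: 85.3
time: 13.42
tool_pos: [605.9, 73.8, 42.1]
tcp_rot: [180.0, -0.0, 14.8]
ft_force: [-1.5, 0.1, 6.2]
finger_gap: 19.2
```

```bash
python3 -m jog '[[[0,-0.15,-0.02,0,0,0,0.15],[0,-0.3,0,0,0,0,0.15],[0,-0.3,0,0,0,0,0.15],[0,-0.25,0,0,0,0,0.15],[0,-0.132,0,0,0,0,0.15],[0,-0.05,0,0,0,0,0.15],[0,0,0,0,0,0,0.15],[0,0,0,0,0,0,0.15]]]'
python3 - <<'E'
from h import *
ey=np.array([-np.sin(np.radians(14.8)),np.cos(np.radians(14.8))])
s=telemetry.sense(); print('remaining units y',-(0-(s['tool_pos'][:2]-[488.2,103.7])@ey)/50); to(0,0,0)
E
```

```text
time: 14.42
tool_pos: [590.1, 132.6, 42.2]
tcp_rot: [-179.9, -0.0, 14.9]
ft_force: [4.5, 3.1, -3.4]
finger_gap: 19.2
remaining units y 0.03806684516118834
t 14.425 pos [590.1 132.6  42.2] rot [-1.7995e+02 -3.0000e-02  1.4870e+01] F [ 4.5  3.1 -3.4] gap 19.2 shift units [-12.089  -0.466   0.837]
```

```bash
python3 -m jog '[[[0,0,0,0,0,0,0.15],[0,0,0,0,0,0,0.15]]]'
python3 - <<'E'
from h import *
ey=np.array([-np.sin(np.radians(14.8)),np.cos(np.radians(14.8))])
s=telemetry.sense(); print('y',(s['tool_pos'][:2]-[488.2,103.7])@ey); to(0,0,0)
im,d,p=grab('wrist','w8'); W=cloud(load('w8')); P=W.reshape(-1,3)
grab('top','top3'); W=cloud(load('top3')); man=np.array([487.1,105.7])
P=W[175:215,225:310].reshape(-1,3);P=P[(P[:,2]>63)&(P[:,2]<68)];print(len(P))
E
```

```text
time: 14.68
tool_pos: [590.2, 132.6, 42.2]
tcp_rot: [-179.9, -0.0, 14.9]
ft_force: [5.4, 2.1, -3.9]
finger_gap: 19.6
y 1.879621710822119
t 14.675 pos [590.2 132.6  42.2] rot [-1.7995e+02 -3.0000e-02  1.4870e+01] F [ 5.4  2.1 -3.9] gap 19.6 shift units [-12.089  -0.464   0.837]
30
```

```bash
python3 -m jog '[[[0,0.034,0,0,0,0,0.15],[0,0,0,0,0,0,0.15],[0,0,0,0,0,0,0.15]]]'
python3 -m jog '[[[0,0,0,0,0,0,0.5],[0,0,0,0,0,0,1],[0,0,0,0,0,0,1],[0,0,0,0,0,0,1],[0,0,0,0,0,0,1],[0,0,-0.7,0,0,0,1],[0,0,-0.8,0,0,0,1],[-0.6,0,-0.8,0,0,0,1],[-0.9,0,0,0,0,0,1],[0,0,0,0,0,0,1],[0,0,0,0,0,0,1]]]'
python3 - <<'E'
from h import *
ey=np.array([-np.sin(np.radians(14.8)),np.cos(np.radians(14.8))])
to(0,0,0); im,d,p=grab('wrist','w9'); W=cloud(load('w9')); P=W.reshape(-1,3); m=(P[:,2]>63)&(P[:,2]<70)&(np.hypot(P[:,0]-488,P[:,1]-104)>70); P=P[m]; r=cv2.minAreaRect(P[:,:2].astype(np.float32)); print(len(P),r,'y',(np.array(r[0])-[488.2,103.7])@ey)
cv2.imwrite('pics/w9c.png',im[:,:,::-1])
grab('top','top4')
E
```

```text
time: 15.15
tool_pos: [590.6, 130.8, 42.2]
tcp_rot: [-180.0, -0.0, 14.9]
ft_force: [3.7, 1.4, -4.2]
finger_gap: 19.4
time: 16.52
tool_pos: [518.7, 110.1, 157.7]
tcp_rot: [180.0, -0.1, 14.8]
ft_force: [-0.0, -0.0, 0.2]
finger_gap: 85.3
t 16.525 pos [518.7 110.1 157.7] rot [ 1.80e+02 -6.00e-02  1.48e+01] F [-0.  -0.   0.2] gap 85.3 shift units [-10.596  -0.522   3.143]
1214 ((589.5941162109375, 129.9515380859375), (27.74555778503418, 19.393617630004883), 15.319953918457031) y -0.5200958574074448
```

View pics/w9c.png

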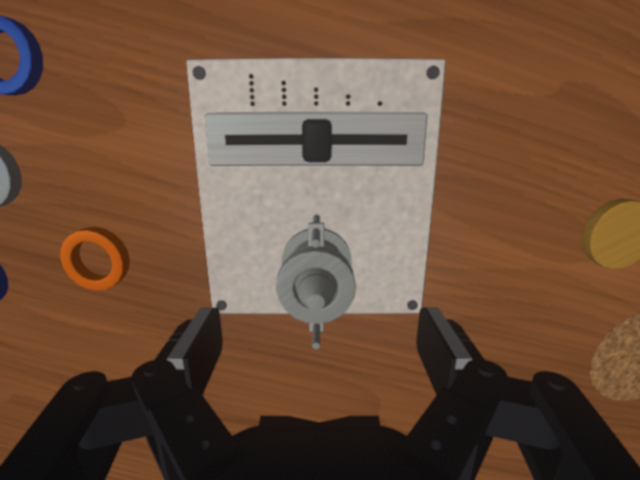

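The marker (316,140) lines up with the three-dot mark (316,96), within about 0.8 mm. The ring is still on the taper. Last, a numeric check of the ring and the bystanders, then hand in.

Run:
```python
from h import *
P=cloud(load('w9')).reshape(-1,3); q=P[:,:2]-[488.2,103.7]; r=np.hypot(*q.T); m=(r>20)&(r<28)&(P[:,2]>60)&(P[:,2]<95)
x=np.linalg.lstsq(np.c_[q[m],np.ones(m.sum())],P[m,2],rcond=None)[0]; mt=(r<5)&(P[:,2]>85)&(P[:,2]<99); ok=abs(x[2]-np.median(P[mt,2])+21.4)<1.5 and np.hypot(*x[:2])<.03
print('tilt',x[:2],'top',x[2],'tip',np.median(P[mt,2]))
a=load('top1')['im'].astype(int);b=load('top4')['im'].astype(int); D=abs(a-b).max(2)
for n,(u,v) in dict(cap=(394,206),ring2=(435,183),jar=(494,188),ring3=(145,244)).items(): print(n,D[v-22:v+22,u-22:u+22].mean().round(2),(D[v-22:v+22,u-22:u+22]>60).sum())
print(ok, job.hand_in() if ok else 'hold')
```

```text
tilt [ 0.00586204 -0.00863591] top 70.9989883151152 tip 92.19707111031789
cap 4.23 0
ring2 4.27 0
jar 4.34 0
ring3 4.29 0
the job is handed in; nothing more can be done
True None
```

The ring from the cork mat is on the taper, stopped on step 3, and the marker is at the three-dot mark. The job was handed in at about 16.6 s of the 58 s allowed.

- **Ring:** I pressed it home with about 11 N and let go. It sits level within about 0.6°, with its underside about 57 mm above the table. Step 3's chamfer predicts about 56.5 mm, and hanging on step 2 would give about 67 mm. The measured bore of about 33 mm also points to step 3. The follower washer went down ahead of the ring.
- **Marker:** The last wrist image put it about 0.8 mm from the three-dot mark. The first slide overshot by nearly 2 mm, so I nudged it back before releasing.
- **Bystanders:** The cap, the jar and the other two rings show no change between the first and last top images.

No check failed. One reading disagreed: the force sensor barely showed the follower's drag on the way down, but the images show the washer was pushed.

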